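Put the ring gauge away and close the case's stayed lid

ROBOT

A 6-joint arm with a two-finger parallel gripper is mounted at the origin on the work surface. World frame = base frame: x ahead of the robot, y to its left, z up, the work surface at z = 0. Lengths are in m, angles in rad, forces in N, time in s.
With the tool pointing down it reaches from about 0.35 to 0.85 m from the base axis. Payload 8.1 kg.
Tool frame: the origin (TCP) lies on the mounting face of the last link; the fingertips stand 186 mm ahead of it and the grasp point (between the pads) lies 167 mm ahead of it; z points along the fingers, y is the direction in which the jaws open and shut (so a half turn about z gives the same grasp; the last joint's range is limited). The gripper opens to 93 mm and grips with 3 to 60 N. Pads are 15 mm wide; open, the fingers measure 128 mm over their backs; the gripper's body (75 mm by 188 mm) begins 65 mm behind the grasp point.
Start: joints at [-1.424, 0.13, 1.488, -0, 1.523, -0.085], TCP at [0.138, -0.584, 0.405] pointing down, gripper open.
Joint ranges: [-2.96, 2.96], [-0.89, 2.26], [0.02, 2.5], [-1.34, 4.48], [0, 2.73], [-2.66, 2.66]. Speed limits (rad/s): [2.39, 2.39, 2.79, 3.14, 3.14, 3.14].

INTERFACE

Orientations are given as a rotation vector (axis times angle).
In Python, from plant import robot, read_camera, spotter gives the robot as it stands.
- The arm moves only by the tool arm_command, never from a script. Its arguments are lists of equal length, an entry for each row: "xyz": the shift along the world's x, y, z in cm, a list of three; "turn": the turn, a rotation vector about the world's x, y, z in rad, a list of three. A call has 1 to 12 rows; each row shifts and turns the commanded pose from where the row before left it; what a row does not reach is not made up. A row lasts 1/8 s, in which the tool goes at most 62.5 mm and 10.7 degrees, less where a joint would pass 70% of its speed; a pose out of reach is approached as far as the arm can. A call is refused whole if a number of a shift passes 6.25 or a number of a turn 0.188, either way. A call with a gripper value outside its range is refused whole. "gripper" is the finger opening in cm, from 0 to 9.3, set as the call begins (left out, the last holds). The fingers move at their own pace and stop on an object; "force" is the grip in N (left out, the last holds). Time passes only in rows, so rows that do not move let the fingers close. It gives the time, the measured TCP pose, the force and the opening at its end, in the units of the state.
- robot.read_state(): the state, without advancing time (a new reading comes with each control period).
- read_camera(name): name is "scene" or "side" or "wrist"; returns a dict with "frame" (384x512x3 uint8, red, green, blue), "z_map" (384x512 float32, m along the optical axis (not along the pixel's ray), 0 where there is no reading), "fx", "fy", "cx", "cy" (pixels), "eye" and "orientation" of the camera in the world. Camera axes: x right, y down, z forward; pixel columns grow to the right and rows downward; lengths in m; the calibration is good to about 2 mm. The wrist camera is an equidistant fisheye: a pixel r from the principal point sees the ray r / f radians off the axis. A picture is of the moment at which its call begins.
- robot.close_job(): hands the job in, once; it reports no verdict.
Trained networks look in a picture, given as the dict that the camera call returned (one of the last four; its "shot" number tells which), for a name from the list of things; names that differ only in an ending like _2 or _b are one class to them, and where a whole thing is asked for, a point or a joint stands for the part that bears it (a point fixed in the world has none). Each returns a list of dicts, best first, with "confidence" (0 to 1); they miss things now and then, are a little off and sometimes report something else, mostly with a low value. They report only what shows in the picture. A call takes as long as a camera call. They do not tell look-alikes from the thing itself.
- spotter.masks_of(picture, query): "pixels" (384x512 bool, what is visible of it) and "centre" ([row, column] in pixels, amid what is visible of it).
The state is a dict: "t": time; "q": joint angles; "dq": joint speeds; "joint_torque": joint torques, N m; "tool_pos": TCP position; "orientation": TCP orientation; "force": force on the tool from outside, world axes, zero at the start; "wrist_torque": the same for the moment, N m; "opening": finger opening in m.
Only numpy, scipy, OpenCV 4.12 (cv2) and the standard library are available. Lean on these libraries where they do the work, as an engineer would, in place of code of your own. Each camera call takes 0.05 s, during which the arm holds its last target. There are 200 camera calls.

TASK

Raise the lid of the black gauge case until its folding side stay snaps into its lock, and let go so that the stay holds the lid up. Set the brass ring gauge down flat in the case's empty compartment, without dropping it; then gently push the stay's red elbow peg back through straight so that the stay unlocks while the lid is still up, and lower the lid by hand until it is fully shut, never letting it fall. Do not strain the stay by forcing the lid against it, and leave the jar, carton and screwdriver where they are.

Things in the scene. Friction and masses are not known exactly. Their poses are not given: they have to be found in the camera images.
- case_hinge (a point): Middle of the lid's hinge axis, on the far upper edge of the black gauge case (170 mm deep, 240 mm wide, 90 mm high, fixed). Axes are the case's: x from its front (robot side) to its hinge side, y to its left along the hinge, z up. The front is 170 mm before this point, the side walls 120 mm to either side. The case is turned up to 12 degrees.
- lid_bar (a point): Middle of the lid's round steel handle bar, 12 mm thick, 100 mm long, parallel to the hinge, 215 mm from it (and 6 mm above it when shut), 45 mm beyond the lid's edge; a 10 mm post at each end. It turns between fingers that grip it across the case's x, so the lid can be swung with the tool kept vertical. Axes turn with the lid.
- lid (a joint): Lid angle, rad: 0 shut, grows as it opens. Lid 12 mm thick, about 0.8 kg. The stiff hinge alone holds it still above about 1.0; well below that it falls shut unless held. The stay locks at an angle that differs from case to case, 1.13 to 1.37; there the lid can go no higher (pull on the bar then rises some 0.7 N per mm), so feel or watch for the lock.
- stay_elbow (a joint): Elbow angle, rad, of the folding stay on the case's right (-y) side: two aluminium links of 82 mm, from a foot on the case to a pin on the lid 110 to 130 mm from the hinge. About 0 folded (lid shut), 2.78 straight, 3.17 locked (past straight, on its stop). A light spring snaps it from about straight into the lock; pushed back, it stays unlocked only below about 2.3.
- stay_peg (a point): Middle of the stay's red elbow peg, 16 mm thick, 40 mm long, parallel to the hinge, 40 mm outside the right wall. Locked, it is about 40 mm above the case rim. To unlock push it away from the robot and 30 degrees downward (square to the stay) with about 4 N: straight after some 15 mm, unlocked for good 20 mm further, the lid sinking slightly.
- stay_bush (a joint): Stretch in m of the rubber bush at the stay's foot: 0 unloaded, positive when the lid is lifted too hard against the stay, negative when pressed down on it; 8 N along the stay give 0.001. Beyond 0.004 either way the stay is strained.
- bay (a point): Middle of the floor (grey foam, 43 mm above the bench) of the case's empty left compartment: 158 mm along the case's x, 111 mm along y; walls up to the 90 mm high rim on three sides, on the right a divider 30 mm above the floor. Axes as the case's. The front part is clearest of the raised lid; a tool leaning back to the robot clears it.
- ring_center (a point): Centre (half-way up) of the loose brass ring gauge, 50 mm outside and 32 mm inside diameter, 24 mm high, about 0.2 kg, lying flat on the bench; z is its axis.
- ring: The same brass ring; origin in the middle of its underside.
- stay_lower: The stay's lower link, carrying the red elbow peg; origin on the foot pin, low on the case's right wall.
- screwdriver_mid (a point): Screwdriver with red handle lying on the bench to the right: leave alone.
- jar_mid (a point): Amber jar, 56 mm wide, 70 mm high, beyond and to the left: leave alone.
- carton_mid (a point): Small cardboard carton, 100 x 70 x 45 mm, to the right: leave alone.
Things that resemble listed ones, but are neither listed nor needed, are in the scene too. There is more than one size of the ring; the job needs the largest.

How it is judged:
On the way, in this order (a step that is already met when the one before it is completed fails the run):
1. the lid is up, let go, and held by the locked stay (value of joint stay_elbow above 3 rad and value of joint lid above 1 rad and contact force between the fingers and lid below 0.3 N), for 0.2 s.
2. the ring lies flat and released in the left compartment while the stay is still locked (x of ring_center in the frame of bay between -0.058 and 0.058 m and y of ring_center in the frame of bay between -0.04 and 0.04 m and z of ring_center in the frame of bay below 0.017 m and angle between ring_center's own z axis and vertical below 0.15 rad and contact force between the fingers and ring below 0.3 N and linear speed of ring below 0.03 m/s and value of joint stay_elbow above 3 rad), for 0.2 s.
3. the stay is unlocked (elbow pushed back through straight) while the lid is still up (value of joint stay_elbow below 2.6 rad and value of joint lid above 0.85 rad), for 0.2 s.
At the end, for the whole second after the job is handed in: The lid is shut (under 0.04 rad) and let go, with the ring lying flat (within 0.15 rad) at rest on the floor of the left compartment (value of joint lid below 0.04 rad and x of ring_center in the frame of bay between -0.058 and 0.058 m and y of ring_center in the frame of bay between -0.04 and 0.04 m and z of ring_center in the frame of bay below 0.017 m and angle between ring_center's own z axis and vertical below 0.15 rad and linear speed of ring below 0.02 m/s and contact force between the fingers and lid below 0.3 N and contact force between the fingers and ring below 0.3 N and contact force between the fingers and stay_lower below 0.3 N); the robot touches nothing.
It fails at once if the lid falls: it closes faster than 1.5 rad/s (velocity of joint lid below -1.5 rad/s).
It fails at once if the stay is strained: its foot bush stretched or pressed by more than 4 mm (value of joint stay_bush above 0.004 m or value of joint stay_bush below -0.004 m).
It fails at once if the stay is pushed with more than 25 N (contact force between the fingers and stay_lower above 25 N).
It fails at once if the ring is dropped (over 0.7 m/s, out of the fingers) (linear speed of ring above 0.7 m/s and contact force between the fingers and ring below 0.3 N).
It fails at once if the screwdriver, jar or carton is moved by more than 25 mm (distance of any of screwdriver_mid, jar_mid, carton_mid from where it was at the start of the episode above 0.025 m).
It also fails if it takes over 72 s, if anything falls off the work surface, if the arm or the gripper's body presses on something with over 40 N, if the wrist force passes 120 N, or if a joint passes its speed limit or range.

## Working session

There is one attempt and no reset: what is moved stays moved. The work goes in short steps, Python scripts to look and compute and a tool call to move; the robot and the scene stay as the last step left them, time stands still between calls to the robot, and variables do not carry over. Pictures are saved under pics/ and viewed, about 8 in all and at most 12, crops included, and the job is handed in when it is done.

Besides the shell and the picture viewer there is one more tool, called after "Emit:" as a command line: name --argument value ..., lists and objects as JSON in quotes. arm_command: Moves the arm, as the interface text tells. Its arguments: {"type":"object","properties":{"xyz":{"type":"array","items":{"type":"array","items":{"type":"number"}}},"turn":{"type":"array","items":{"type":"array","items":{"type":"number"}}},"gripper":{"type":"number"},"force":{"type":"number"}},"required":["xyz","turn"]}

```bash
ls; mkdir -p pics
cat > h.py <<'E'
import numpy as np, cv2
from scipy.spatial.transform import Rotation as R
from plant import robot, read_camera, spotter
def rot(o):
    o=np.array(o,float)
    return o if o.shape==(3,3) else (R.from_rotvec(o).as_matrix() if o.size==3 else R.from_quat(o).as_matrix())
def world(p,fish=False):
    z=p["z_map"]; v,u=np.mgrid[0:384,0:512]
    a=(u-p["cx"])/p["fx"]; b=(v-p["cy"])/p["fy"]
    if fish:
        r=np.hypot(a,b)+1e-9; t=np.tan(np.minimum(r,1.5))/r; a,b=a*t,b*t
    P=np.stack([a*z,b*z,z],-1)@rot(p["orientation"]).T+np.array(p["eye"])
    P[z==0]=np.nan
    return P
def save(p,name,crop=None,s=1):
    f=p["frame"][...,::-1]
    if crop: r0,r1,c0,c1=crop; f=f[r0:r1,c0:c1]
    cv2.imwrite("pics/"+name,cv2.resize(f,None,fx=s,fy=s,interpolation=cv2.INTER_CUBIC))
E
python3 - <<'E'
from h import *
a=read_camera("scene"); b=read_camera("side")
for n,p in(("scene",a),("side",b)):
    print(n,p["eye"],p["orientation"],p["fx"],p["cx"],p["cy"])
    P=world(p)
    for q in("ring","lid_bar","lid","stay_lower","stay_peg","jar_mid","carton_mid","screwdriver_mid","bay"):
        try: ms=spotter.masks_of(p,q)
        except Exception as e: print(q,e); continue
        for m in ms[:4]:
            X=P[m["pixels"]]; X=X[~np.isnan(X[:,0])]
            if len(X): print(q,round(m["confidence"],2),np.round(m["centre"]),len(X),np.median(X,0).round(3),np.percentile(X,3,0).round(3),np.percentile(X,97,0).round(3))
f=np.vstack([a["frame"],b["frame"]])[...,::-1]
save(a,"a.png",s=1.5); save(b,"b.png",s=1.5)
print(robot.read_state())
E
```

```text
pics
scene [ 1.27221576 -0.74516758  1.08007939] [-2.19506019 -0.88911773  0.3551657 ] 436.6901420968292 253.4059137230216 195.313947928176
ring 0.61 [153. 291.] 133 [0.461 0.33  0.015] [ 0.438  0.311 -0.002] [0.484 0.361 0.024]
ring 0.48 [168. 303.] 56 [0.545 0.313 0.011] [ 0.531  0.295 -0.002] [0.558 0.33  0.017]
ring 0.39 [137. 290.] 60 [0.402 0.4   0.009] [ 0.388  0.384 -0.001] [0.417 0.417 0.016]
lid_bar 0.86 [203. 239.] 3184 [ 0.583 -0.06   0.1  ] [ 0.459 -0.17   0.092] [0.667 0.06  0.104]
lid 0.78 [204. 239.] 3140 [ 0.582 -0.061  0.1  ] [ 0.46  -0.171  0.093] [0.667 0.057 0.104]
stay_lower 0.64 [237. 209.] 132 [ 0.603 -0.191  0.078] [ 0.553 -0.23   0.022] [ 0.615 -0.168  0.084]
stay_peg 0.5 [230. 212.] 177 [ 0.592 -0.187  0.077] [ 0.542 -0.231  0.052] [ 0.614 -0.169  0.086]
jar_mid 0.53 [181. 348.] 319 [0.726 0.319 0.046] [0.7   0.307 0.004] [0.746 0.352 0.07 ]
carton_mid 0.92 [304. 194.] 1201 [ 0.723 -0.379  0.042] [ 0.668 -0.411  0.001] [ 0.766 -0.337  0.047]
carton_mid 0.52 [228. 207.] 181 [ 0.578 -0.184  0.077] [ 0.527 -0.231  0.056] [ 0.612 -0.17   0.089]
screwdriver_mid 
[... 1403 characters left out ...]
 ] [ 0.474 -0.154  0.006] [0.668 0.078 0.105]
{'t': 1.0, 'q': array([-1.42439732e+00,  1.30416042e-01,  1.48820161e+00,  5.79224515e-05,
        1.52302142e+00, -8.54014691e-02]), 'dq': array([-0.00071297,  0.00045904, -0.00172244,  0.00071884,  0.00052575,
        0.00086958]), 'joint_torque': array([-4.62518383e-04, -5.59774911e+01, -4.92068017e+01,  7.65135325e-02,
        2.21374060e-02, -1.08875051e-05]), 'tool_pos': array([ 0.13787034, -0.58394857,  0.40472475]), 'orientation': array([-3.12046864e+00, -3.63286813e-01, -8.86135759e-05]), 'force': array([-0.6704223 ,  0.15557844, -0.77127342]), 'wrist_torque': array([-0.00503762, -0.03018631,  0.01215138]), 'opening': 0.0930980568837828}
```

Run:
```python
from h import *
for n in("scene","side"):
    p=read_camera(n);P=world(p)
    m=spotter.masks_of(p,"lid")[0]["pixels"]
    X=P[m]; X=X[(X[:,2]>.095)&(X[:,2]<.108)]
    print(n,cv2.minAreaRect((X[:,:2]*1000).astype(np.float32)),np.median(X[:,2]))
    # bar: all points z .085-.115 in front
    A=P.reshape(-1,3); k=(A[:,2]>.08)&(A[:,2]<.125)&(A[:,0]>.38)&(A[:,0]<.47)&(A[:,1]>-.2)&(A[:,1]<.12)
    B=A[k]; print(len(B)); 
    s=B[B[:,0]<.455]; print(len(s),np.median(s,0),s.min(0),s.max(0), np.polyfit(s[:,1],s[:,0],1) if len(s)>5 else 0)
    rings=spotter.masks_of(p,"ring")
    for r in rings[:3]:
        Y=P[r["pixels"]];Y=Y[~np.isnan(Y[:,0])]; t=Y[Y[:,2]>np.percentile(Y[:,2],90)-.006]
        print("ring",cv2.minEnclosingCircle((t[:,:2]*1000).astype(np.float32)),np.median(t[:,2]))
```

```text
scene ((558.656982421875, -53.64793395996094), (250.29556274414062, 220.2914581298828), 80.92475128173828) 0.09985103521747307
112
32 [ 0.45211292 -0.06747749  0.09782936] [ 0.44268981 -0.08841793  0.09125017] [ 0.45482271 -0.01764462  0.10276021] [0.06749156 0.4555338 ]
ring ((459.81414794921875, 332.7030029296875), 27.661848068237305) 0.02079482276257072
ring ((400.9179992675781, 400.3319091796875), 18.555015563964844) 0.012551905714929923
ring ((585.0712890625, -52.5804443359375), 142.32383728027344) 0.1000915585901665
side ((554.8512573242188, -50.04158020019531), (252.50743103027344, 217.27716064453125), 81.95516967773438) 0.10181747248680961
135
77 [ 0.44969555 -0.04538529  0.10002572] [ 0.44083323 -0.08379671  0.09286382] [0.45479061 0.01491525 0.1036833 ] [0.08845944 0.45317116]
ring ((397.3527526855469, 403.3134460449219), 18.025556564331055) 0.015929908305623686
ring ((539.5541381835938, 318.6777648925781), 17.04749870300293) 0.01606833189770196
ring ((458.1142272949219, 337.3738708496094), 25.605226516723633) 0.023074152783600366
```

View pics/a.png

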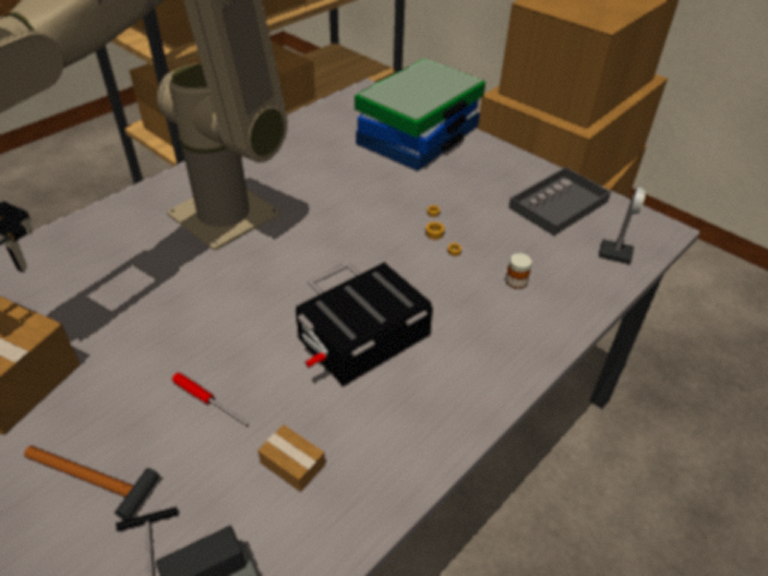

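View pics/b.png

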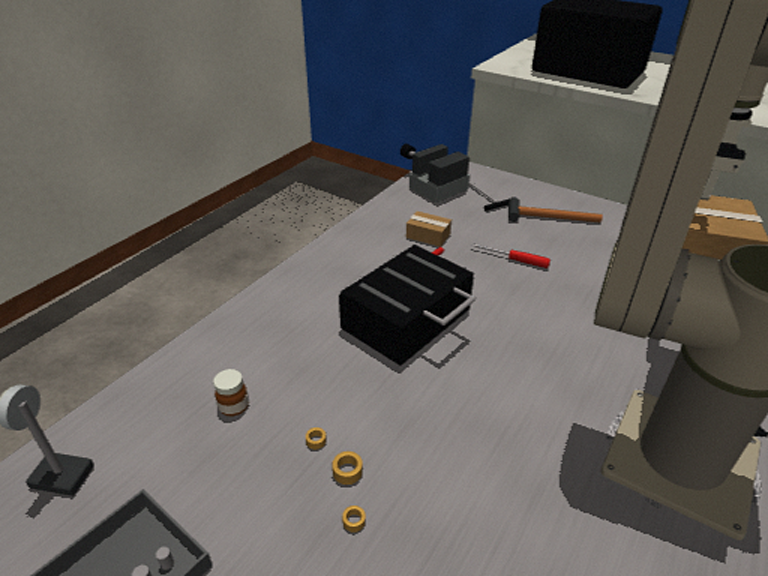

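Emit:
arm_command --xyz '[[2.6, 4.5, -0.2], [2.6, 4.5, -0.2], [2.6, 4.5, -0.2], [2.6, 4.5, -0.2], [2.6, 4.5, -0.2], [2.6, 4.5, -0.2], [2.6, 4.5, -0.2], [2.6, 4.5, -0.2], [2.6, 4.5, -0.2], [2.6, 4.5, -0.2], [2.6, 4.5, -0.2], [2.6, 4.5, -0.2]]' --turn '[[0, 0, 0.1], [0, 0, 0.1], [0, 0, 0.1], [0, 0, 0.1], [0, 0, 0.1], [0, 0, 0.1], [0, 0, 0.1], [0, 0, 0.1], [0, 0, 0.1], [0, 0, 0.1], [0, 0, 0.1], [0, 0, 0.1]]' --gripper 4.0

```text
t: 2.8
tool_pos: [0.4505, -0.0423, 0.381]
orientation: [2.366, 2.065, 0.001]
force: [0.6, -1.5, -0.2]
opening: 0.04
```

Run:
```python
from h import *
p=read_camera("wrist");P=world(p,True)
print(p["eye"],p["orientation"],p["fx"],p["cx"],p["cy"],robot.read_state()["tool_pos"])
save(p,"w1.png",s=1.5)
A=P.reshape(-1,3);A=A[~np.isnan(A[:,0])]
k=(A[:,2]>.088)&(A[:,2]<.115)&(A[:,0]>.42)&(A[:,0]<.472)&(A[:,1]>-.11)&(A[:,1]<.04)
B=A[k];print(len(B));print(np.median(B,0),B.min(0),B.max(0))
L=A[(A[:,2]>.096)&(A[:,2]<.112)&(A[:,0]>.475)&(A[:,0]<.7)&(abs(A[:,1]+.05)<.2)]
print(cv2.minAreaRect((L[:,:2]*1000).astype(np.float32)),np.median(L[:,2]))
B=B[abs(B[:,1]+.04)<.04];c=np.polyfit(B[:,1],B[:,0],1);print(c,np.polyval(c,-.037), np.std(B[:,0]-np.polyval(c,B[:,1])))
cv2.imwrite("pics/z.png",np.zeros((2,2)))
```

```text
[0.46004462 0.02968657 0.36095527] [ 2.87089398 -0.19579058 -0.02422142] 297.3186396354542 255.8027003810856 188.57951561775855 [ 0.45209114 -0.03800227  0.38071413]
1790
[ 0.45581382 -0.03205421  0.10085151] [ 0.4416667  -0.0875323   0.09512396] [0.47196832 0.02352741 0.10406934]
((571.023681640625, -34.04511260986328), (212.07240295410156, 205.45687866210938), 81.61920166015625) 0.10205380312201803
[0.10167148 0.45772529] 0.4539634458428758 0.004492701540942793[ WARN:0@1.179] global loadsave.cpp:1063 imwrite_ Unsupported depth image for selected encoder is fallbacked to CV_8U.
```

View pics/w1.png

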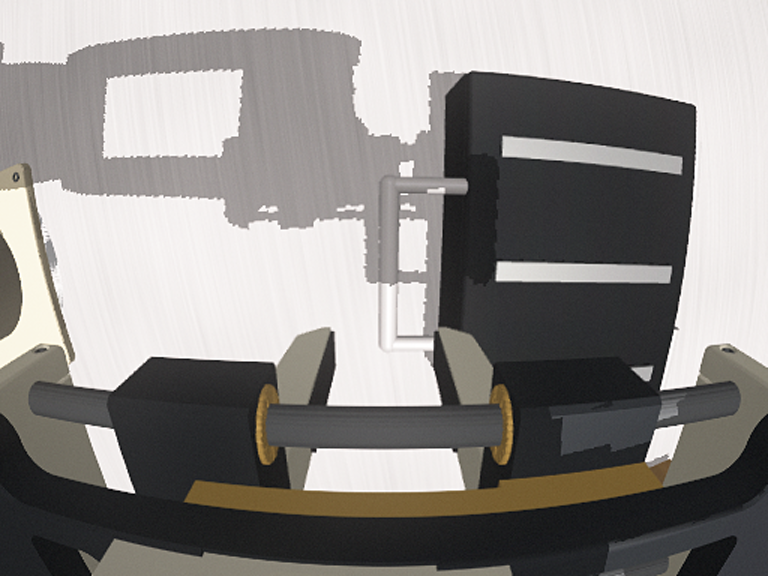

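Emit:
arm_command --xyz '[[0.25, 0.6, -2], [0, 0, -3], [0, 0, -3], [0, 0, -2], [0, 0, -1.8], [0, 0, 0], [0, 0, 0]]' --turn '[[0, 0, 0], [0, 0, 0], [0, 0, 0], [0, 0, 0], [0, 0, 0], [0, 0, 0], [0, 0, 0]]'

```text
t: 3.72
tool_pos: [0.4526, -0.0381, 0.2635]
orientation: [2.37, 2.061, 0.001]
force: [-0.2, 0.6, 0.4]
opening: 0.04
```

Emit:
arm_command --xyz '[[0, 0, 0], [0, 0, 0], [0, 0, 0], [0, 0, 0], [0, 0, 0], [0, 0, 0]]' --turn '[[0, 0, 0], [0, 0, 0], [0, 0, 0], [0, 0, 0], [0, 0, 0], [0, 0, 0]]' --gripper 0.6 --force 20

```text
t: 4.47
tool_pos: [0.4533, -0.0381, 0.2635]
orientation: [2.368, 2.06, 0.004]
force: [7.0, -0.7, -2.7]
opening: 0.0111
```

Run:
```python
import numpy as np
c,s=np.cos(-.137),np.sin(-.137)
f=lambda t:np.array([-(.215*np.cos(t)-.006*np.sin(t)),.006*np.cos(t)+.215*np.sin(t)])
def seg(ts):
    o=[]
    for a,b in zip(ts[:-1],ts[1:]):
        d=(f(b)-f(a))*100;o.append([round(d[0]*c,2),round(d[0]*s,2),round(d[1],2)])
    print(o)
seg(np.arange(0,.961,.08)); seg(np.arange(.96,1.41,.04))
```

```text
[[np.float64(0.12), np.float64(-0.02), np.float64(1.72)], [np.float64(0.25), np.float64(-0.03), np.float64(1.7)], [np.float64(0.39), np.float64(-0.05), np.float64(1.68)], [np.float64(0.52), np.float64(-0.07), np.float64(1.64)], [np.float64(0.64), np.float64(-0.09), np.float64(1.59)], [np.float64(0.77), np.float64(-0.11), np.float64(1.54)], [np.float64(0.89), np.float64(-0.12), np.float64(1.47)], [np.float64(1.0), np.float64(-0.14), np.float64(1.39)], [np.float64(1.11), np.float64(-0.15), np.float64(1.31)], [np.float64(1.21), np.float64(-0.17), np.float64(1.21)], [np.float64(1.3), np.float64(-0.18), np.float64(1.11)], [np.float64(1.38), np.float64(-0.19), np.float64(1.0)]]
[[np.float64(0.72), np.float64(-0.1), np.float64(0.46)], [np.float64(0.74), np.float64(-0.1), np.float64(0.43)], [np.float64(0.75), np.float64(-0.1), np.float64(0.4)], [np.float64(0.77), np.float64(-0.11), np.float64(0.37)], [np.float64(0.78), np.float64(-0.11), np.float64(0.34)], [np.float64(0.8), np.float64(-0.11), np.float64(0.31)], [np.float64(0.81), np.float64(-0.11), np.float64(0.27)], [np.float64(0.82), np.float64(-0.11), np.float64(0.24)], [np.float64(0.83), np.float64(-0.11), np.float64(0.21)], [np.float64(0.83), np.float64(-0.12), np.float64(0.17)], [np.float64(0.84), np.float64(-0.12), np.float64(0.14)]]
```

Emit:
arm_command --xyz '[[0.2, 0, 0], [0.12, -0.02, 1.72], [0.25, -0.03, 1.7], [0.39, -0.05, 1.68], [0.52, -0.07, 1.64], [0.64, -0.09, 1.59], [0, 0, 0], [0, 0, 0]]' --turn '[[0, 0, 0], [0, 0, 0], [0, 0, 0], [0, 0, 0], [0, 0, 0], [0, 0, 0], [0, 0, 0], [0, 0, 0]]'

```text
t: 5.48
tool_pos: [0.473, -0.0407, 0.347]
orientation: [-2.369, -2.061, 0.004]
force: [-10.1, -2.6, 3.2]
opening: 0.0113
```

Emit:
arm_command --xyz '[[-0.12, 0, 0.05], [0.77, -0.11, 1.54], [0.89, -0.12, 1.47], [1.0, -0.14, 1.39], [1.11, -0.15, 1.31], [1.21, -0.17, 1.21], [0, 0, 0], [0, 0, 0]]' --turn '[[0, 0, 0], [0, 0, 0], [0, 0, 0], [0, 0, 0], [0, 0, 0], [0, 0, 0], [0, 0, 0], [0, 0, 0]]'

```text
t: 6.48
tool_pos: [0.5217, -0.0478, 0.4188]
orientation: [2.37, 2.061, -0.002]
force: [-12.8, -3.2, 13.8]
opening: 0.0113
```

Emit:
arm_command --xyz '[[-0.15, 0.02, 0.2], [1.3, -0.18, 1.11], [1.38, -0.19, 1.0], [0, 0, 0], [0, 0, 0]]' --turn '[[0, 0, 0], [0, 0, 0], [0, 0, 0], [0, 0, 0], [0, 0, 0]]'

```text
t: 7.1
tool_pos: [0.5477, -0.0515, 0.4408]
orientation: [2.369, 2.06, 0.001]
force: [-3.0, -5.1, 5.0]
opening: 0.0114
```

Emit:
arm_command --xyz '[[0.68, -0.1, 0.52], [0.72, -0.1, 0.45], [0.75, -0.1, 0.42], [0.77, -0.1, 0.37], [0, 0, 0], [0, 0, 0]]' --turn '[[0, 0, 0], [0, 0, 0], [0, 0, 0], [0, 0, 0], [0, 0, 0], [0, 0, 0]]'

```text
t: 7.85
tool_pos: [0.5769, -0.0555, 0.4582]
orientation: [2.369, 2.059, 0.001]
force: [-1.0, -5.0, 2.6]
opening: 0.0112
```

Run:
```python
from h import *
p=read_camera("scene");P=world(p)
H=np.array([.668,-.061,.09]);c,s=np.cos(-.137),np.sin(-.137);Rz=np.array([[c,-s,0],[s,c,0],[0,0,1]])
hsv=cv2.cvtColor(p["frame"],cv2.COLOR_RGB2HSV)
red=((hsv[...,0]<6)|(hsv[...,0]>174))&(hsv[...,1]>170)&(hsv[...,2]>70)
Q=(P-H)@Rz; k=red&(Q[...,1]<-.09)&(Q[...,1]>-.22)&(Q[...,2]>-.09)&(Q[...,2]<.15)
print("peg case frame",k.sum(),np.nanmedian(Q[k],0),np.argwhere(k).mean(0))
save(p,"s2.png",crop=(90,300,120,360),s=3)
```

```text
peg case frame 73 [-0.06102248 -0.1563353   0.0309938 ] [225.21917808 204.84931507]
```

View pics/s2.png

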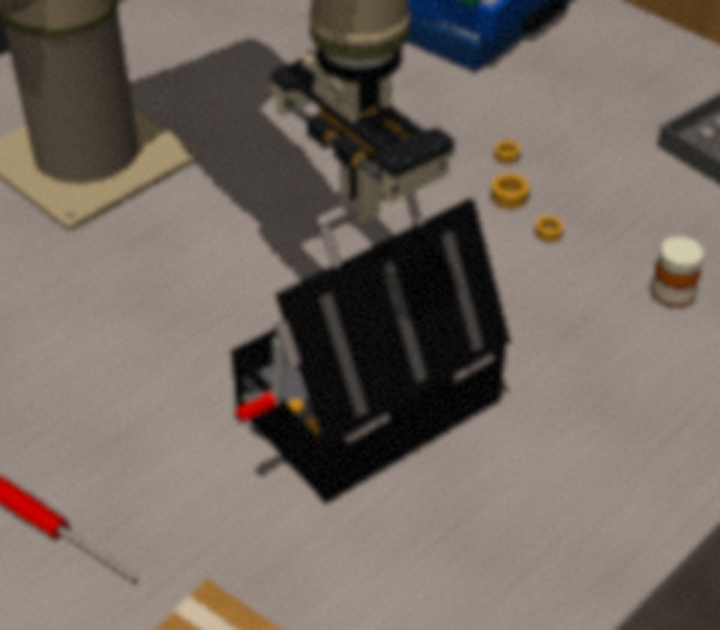

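Emit:
arm_command --xyz '[[0.76, -0.1, 0.34], [0, 0, 0], [0, 0, 0]]' --turn '[[0, 0, 0], [0, 0, 0], [0, 0, 0]]'

```text
t: 8.28
tool_pos: [0.5844, -0.0565, 0.4615]
orientation: [2.369, 2.059, 0.001]
force: [-1.7, -5.8, 3.0]
opening: 0.0111
```

Emit:
arm_command --xyz '[[0.78, -0.1, 0.31], [0, 0, 0], [0, 0, 0]]' --turn '[[0, 0, 0], [0, 0, 0], [0, 0, 0]]'

```text
t: 8.65
tool_pos: [0.5923, -0.0575, 0.4647]
orientation: [2.369, 2.059, 0.002]
force: [-1.5, -5.4, 3.4]
opening: 0.0113
```

```bash
cat >> h.py <<'E'
H=np.array([.668,-.061,.09]);c,s=np.cos(-.137),np.sin(-.137);Rz=np.array([[c,-s,0],[s,c,0],[0,0,1]])
def peg(n="scene"):
    p=read_camera(n);P=world(p)
    hsv=cv2.cvtColor(p["frame"],cv2.COLOR_RGB2HSV)
    red=((hsv[...,0]<6)|(hsv[...,0]>174))&(hsv[...,1]>170)&(hsv[...,2]>70)
    Q=(P-H)@Rz; k=red&(Q[...,1]<-.09)&(Q[...,1]>-.22)&(Q[...,2]>-.09)&(Q[...,2]<.15)
    print("peg case",k.sum(),np.nanmedian(Q[k],0).round(4),"world",np.nanmedian(P[k],0).round(4),np.argwhere(k).mean(0).round(1))
    return p,P,k
def lidang(P):
    Q=(P-H)@Rz; k=(abs(Q[...,1])<.1)&(Q[...,2]>.03)&(Q[...,2]<.155)&(Q[...,0]<.02)&(Q[...,0]>-.17)
    X=Q[k][:,[0,2]]; m=np.median(X,0); u=np.linalg.svd(X-m,full_matrices=False)[2][0]
    print("lid angle",len(X),abs(np.arctan2(u[1],-u[0])).round(3),m)
E
python3 - <<'E'
from h import *
p,P,k=peg(); lidang(P)
E
```

```text
peg case 74 [-0.0717 -0.1559  0.04  ] world [ 0.5748 -0.2055  0.13  ] [220.8 202.9]
lid angle 2401 1.958 [-0.02546245  0.09542067]
```

Emit:
arm_command --xyz '[[0.4, -0.05, 0.15], [0, 0, 0], [0, 0, 0]]' --turn '[[0, 0, 0], [0, 0, 0], [0, 0, 0]]'

```text
t: 9.07
tool_pos: [0.5959, -0.058, 0.4659]
orientation: [2.37, 2.06, -0.0]
force: [-4.0, -4.9, 3.1]
opening: 0.011
```

Emit:
arm_command --xyz '[[0.4, -0.06, 0.14], [0, 0, 0], [0, 0, 0]]' --turn '[[0, 0, 0], [0, 0, 0], [0, 0, 0]]'

```text
t: 9.45
tool_pos: [0.5994, -0.0585, 0.4671]
orientation: [-2.371, -2.061, 0.002]
force: [-7.9, -5.3, 3.8]
opening: 0.0109
```

Run:
```python
from h import *
p,P,k=peg(); lidang(P)
```

```text
peg case 71 [-0.0856 -0.1562  0.0487] world [ 0.5618 -0.2035  0.1387] [215.7 200.2]
lid angle 2320 1.926 [-0.02221704  0.09494528]
```

Emit:
arm_command --xyz '[[-0.3, 0.04, -0.12], [0, 0, 0], [0, 0, 0]]' --turn '[[0, 0, 0], [0, 0, 0], [0, 0, 0]]'

```text
t: 9.88
tool_pos: [0.5966, -0.0581, 0.4662]
orientation: [2.37, 2.061, -0.001]
force: [-6.2, -5.7, 3.9]
opening: 0.0112
```

Run:
```python
from h import *
p,P,k=peg(); lidang(P)
```

```text
peg case 70 [-0.09   -0.1553  0.0508] world [ 0.5571 -0.2026  0.1408] [214.6 199.6]
lid angle 2344 1.938 [-0.0236287   0.09479642]
```

Emit:
arm_command --xyz '[[-0.2, 0.03, -0.08], [0, 0, 0], [0, 0, 0], [0, 0, 0]]' --turn '[[0, 0, 0], [0, 0, 0], [0, 0, 0], [0, 0, 0]]'

```text
t: 10.42
tool_pos: [0.5948, -0.0578, 0.4656]
orientation: [2.37, 2.06, -0.0]
force: [-5.4, -4.8, 4.3]
opening: 0.0111
```

Run:
```python
from h import *
p,P,k=peg(); lidang(P)
```

```text
peg case 68 [-0.0914 -0.157   0.0517] world [ 0.5553 -0.2044  0.1417] [214. 199.]
lid angle 2371 1.946 [-0.02410143  0.09461843]
```

Emit:
arm_command --xyz '[[0, 0, 0], [0, 0, 0], [0, 0, 0], [0, 0, 0], [0, 0, 0], [0, 0, 2.5], [0, 0, 3.5]]' --turn '[[0, 0, 0], [0, 0, 0], [0, 0, 0], [0, 0, 0], [0, 0, 0], [0, 0, 0], [0, 0, 0]]' --gripper 4.0

```text
t: 11.35
tool_pos: [0.5949, -0.0573, 0.5231]
orientation: [-2.369, -2.06, 0.003]
force: [0.3, -0.1, 0.3]
opening: 0.0398
```

Emit:
arm_command --xyz '[[-1.5, 4.4, 0], [-1.5, 4.4, 0], [-1.5, 4.4, 0], [-1.5, 4.4, -2.8], [-1.5, 4.4, -2.8], [-1.5, 4.4, -2.8], [-1.5, 4.3, -2.8], [-1.5, 4.3, -2.8], [-1.5, 4.3, -2.6], [0, 0, 0], [0, 0, 0]]' --turn '[[0, 0, 0.174], [0, 0, 0.174], [0, 0, 0.174], [0, 0, 0.174], [0, 0, 0.174], [0, 0, 0.174], [0, 0, 0.174], [0, 0, 0.174], [0, 0, 0.174], [0, 0, 0], [0, 0, 0]]' --gripper 8.0

```text
t: 12.72
tool_pos: [0.4602, 0.3355, 0.3582]
orientation: [0.227, 3.133, -0.0]
force: [-0.0, 0.5, 0.7]
opening: 0.08
```

Run:
```python
from h import *
p,P,k=peg(); lidang(P)
# case rim / bay from scene & side
p=read_camera("side");P=world(p)
save(p,"b2.png",crop=(120,290,190,350),s=4)
p=read_camera("wrist");P=world(p,True)
for r in spotter.masks_of(p,"ring")[:4]:
    Y=P[r["pixels"]];Y=Y[~np.isnan(Y[:,0])];t=Y[Y[:,2]>np.percentile(Y[:,2],90)-.006]
    print(r["confidence"],r["centre"],cv2.minEnclosingCircle((t[:,:2]*1000).astype(np.float32)),np.median(t[:,2]))
s=robot.read_state();print(s["tool_pos"],s["orientation"],rot(s["orientation"]),s["force"])
```

```text
peg case 68 [-0.0965 -0.1551  0.0533] world [ 0.5513 -0.2018  0.1433] [212.8 198.3]
lid angle 2421 1.972 [-0.02642824  0.09476756]
0.98 [184.4, 255.3] ((457.7917175292969, 336.9066467285156), 24.48573875427246) 0.023811926642431758
0.94 [113.7, 319.8] ((398.45068359375, 402.5287170410156), 17.880178451538086) 0.016741749822368174
0.93 [234.9, 249.9] ((540.4051513671875, 316.8861999511719), 17.42657470703125) 0.016772763405872554
[0.46089646 0.33480792 0.35902162] [2.29188197e-01 3.13155962e+00 1.45104030e-03] [[-9.89343154e-01  1.45592462e-01  1.72018561e-03]
 [ 1.45593994e-01  9.89344100e-01  8.00825164e-04]
 [-1.58526137e-03  1.04273959e-03 -9.99998200e-01]] [ 0.18559284 -0.09906338  0.28286176]
```

View pics/b2.png

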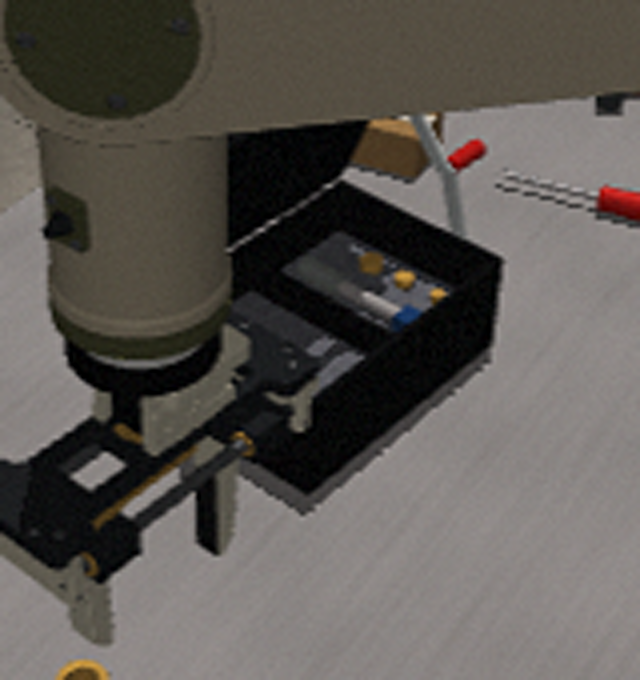

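Emit:
arm_command --xyz '[[-2.3, 0.4, -2], [-2.2, 0.4, -3], [0, 0, -4], [0, 0, -4], [0, 0, -3], [0, 0, -1.5], [0, 0, 0], [0, 0, 0]]' --turn '[[-0.019, -0.13, 0], [-0.019, -0.13, 0], [0, 0, 0], [0, 0, 0], [0, 0, 0], [0, 0, 0], [0, 0, 0], [0, 0, 0]]'

```text
t: 13.92
tool_pos: [0.4158, 0.3438, 0.1839]
orientation: [0.208, 2.871, -0.026]
force: [-0.5, -0.1, -0.4]
opening: 0.0798
```

Emit:
arm_command --xyz '[[0, 0, 0], [0, 0, 0], [0, 0, 0], [0, 0, 0], [0, 0, 0], [0, 0, 0]]' --turn '[[0, 0, 0], [0, 0, 0], [0, 0, 0], [0, 0, 0], [0, 0, 0], [0, 0, 0]]' --gripper 4.2 --force 15

```text
t: 14.68
tool_pos: [0.4151, 0.3437, 0.1829]
orientation: [0.207, 2.872, -0.028]
force: [-0.5, -0.9, 2.9]
opening: 0.0488
```

Emit:
arm_command --xyz '[[0, 0, 3], [0, 0, 6], [0, 0, 6], [1.4, -4.6, 0], [1.4, -4.6, 0], [1.4, -4.6, 0], [1.4, -4.6, 0], [1.4, -4.6, 0], [1.4, -4.6, 0], [1.4, -4.6, 0], [0, 0, 0], [0, 0, 0]]' --turn '[[0, 0, 0], [0, 0, 0], [0, 0, 0], [0, 0, 0], [0, 0, 0], [0, 0, 0], [0, 0, 0], [0, 0, 0], [0, 0, 0], [0, 0, 0], [0, 0, 0], [0, 0, 0]]'

```text
t: 16.18
tool_pos: [0.5128, 0.0217, 0.3323]
orientation: [0.208, 2.873, -0.028]
force: [0.2, 0.5, -1.6]
opening: 0.0485
```

Run:
```python
from h import *
p=read_camera("wrist");P=world(p,True);save(p,"w2.png",s=1.5)
s=robot.read_state();T=rot(s["orientation"]);G=s["tool_pos"]+.167*T[:,2];print(s["tool_pos"],s["opening"],"grasp",G,"case",(G-H)@Rz)
Q=(P-H)@Rz
# rim points: height ~ .09 
k=(abs(Q[...,2])<.006)&(abs(Q[...,1])<.2)&(Q[...,0]<.05)&(Q[...,0]>-.25)
X=Q[k];print(len(X),np.percentile(X,[1,5,50,95,99],axis=0).round(3))
k=(abs(Q[...,2]+.047)<.005)&(abs(Q[...,1])<.2)&(Q[...,0]<.05)&(Q[...,0]>-.25)
X=Q[k];print(len(X),np.percentile(X,[1,5,50,95,99],axis=0).round(3))
for m in spotter.masks_of(p,"ring")[:2]:
    Y=P[m["pixels"]];print(m["confidence"],m["centre"],np.nanmedian(Y,0),((np.nanmedian(Y,0)-H)@Rz))
peg()
```

```text
[0.51272726 0.02230556 0.33238047] 0.04885959717061459 grasp [0.55549528 0.01611995 0.17106824] case [-0.12198299  0.06103237  0.08106824]
4845 [[-0.171 -0.133 -0.006]
 [-0.171 -0.12  -0.005]
 [-0.165  0.01  -0.   ]
 [-0.082  0.118  0.001]
 [-0.058  0.119  0.002]]
17889 [[-0.171 -0.115 -0.049]
 [-0.148 -0.108 -0.048]
 [-0.106  0.013 -0.047]
 [-0.03   0.105 -0.045]
 [-0.018  0.113 -0.043]]
0.75 [227.9, 254.7] [0.54543493 0.01692409 0.17021695] [-0.13205889  0.06045502  0.08021695]
0.67 [106.6, 495.2] [0.5401748  0.31285699 0.01320309] [-0.17768584  0.35289669 -0.07679691]
peg case 69 [-0.0971 -0.1557  0.052 ] world [ 0.55   -0.2023  0.142 ] [212.7 198.3]
```

View pics/w2.png

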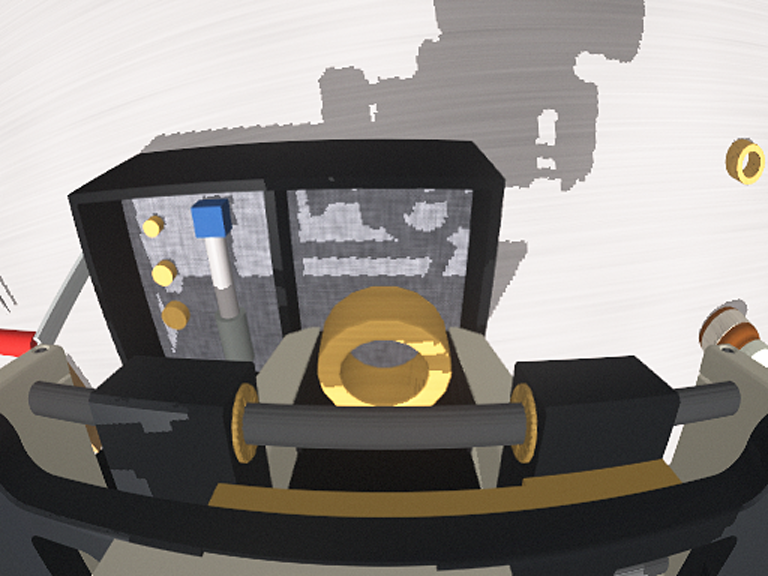

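Emit:
arm_command --xyz '[[0, -0.2, -3], [0, 0, -3], [0, 0, -2.5], [0, 0, -1], [0, 0, -0.5], [0, 0, -0.3], [0, 0, 0], [0, 0, 0]]' --turn '[[0, 0, 0], [0, 0, 0], [0, 0, 0], [0, 0, 0], [0, 0, 0], [0, 0, 0], [0, 0, 0], [0, 0, 0]]'

```text
t: 17.32
tool_pos: [0.5134, 0.0196, 0.2306]
orientation: [0.207, 2.871, -0.028]
force: [-0.3, 1.0, -2.1]
opening: 0.0488
```

Emit:
arm_command --xyz '[[0, 0, -0.15], [0, 0, 0], [0, 0, -0.15], [0, 0, 0], [0, 0, 0]]' --turn '[[0, 0, 0], [0, 0, 0], [0, 0, 0], [0, 0, 0], [0, 0, 0]]'

```text
t: 17.95
tool_pos: [0.5131, 0.0197, 0.2268]
orientation: [0.207, 2.872, -0.028]
force: [0.0, 0.0, -0.2]
opening: 0.0485
```

Emit:
arm_command --xyz '[[0, 0, 0], [0, 0, 0], [0, 0, 0], [0, 0, 0], [-0.5, 0.08, 2], [-1.2, 0.16, 4.5], [-1.2, 0.16, 4.5], [-1.2, 0.16, 4.5]]' --turn '[[0, 0, 0], [0, 0, 0], [0, 0, 0], [0, 0, 0], [0, 0, 0], [0, 0, 0], [0, 0, 0], [0, 0, 0]]' --gripper 6.0

```text
t: 18.95
tool_pos: [0.4715, 0.0253, 0.3833]
orientation: [0.207, 2.872, -0.028]
force: [0.9, -0.1, 1.2]
opening: 0.0603
```

Run:
```python
from h import *
p=read_camera("wrist");P=world(p,True)
Q=(P-H)@Rz
for m in spotter.masks_of(p,"ring")[:3]:
    Y=Q[m["pixels"]];Y=Y[~np.isnan(Y[:,0])];t=Y[Y[:,2]>np.percentile(Y[:,2],90)-.004];print(m["confidence"],m["centre"],cv2.minEnclosingCircle((t[:,:2]*1000).astype(np.float32)),np.percentile(t[:,2],[5,50,95]))
p,P,k=peg();Q=((P-H)@Rz)[k];print(np.nanpercentile(Q,[3,97],axis=0).round(4));lidang(P)
n=spotter.masks_of(p,"stay_peg")
p,P,k=peg("side");Q=((P-H)@Rz)[k];print(np.nanpercentile(Q,[3,97],axis=0).round(4)) if k.sum() else 0
s=robot.read_state();print(s["tool_pos"],s["orientation"],s["q"],s["force"])
```

```text
0.93 [124.6, 465.4] ((-177.6961212158203, 356.5071716308594), 18.04048728942871) [-0.07586909 -0.07336996 -0.07198129]
0.57 [182.6, 249.8] ((-120.28571319580078, 58.119754791259766), 25.52200698852539) [-0.02516489 -0.02330917 -0.02219269]
peg case 69 [-0.0968 -0.1561  0.053 ] world [ 0.5509 -0.2027  0.143 ] [212.7 198.3]
[[-0.1642 -0.1766 -0.0147]
 [-0.0908 -0.1059  0.0567]]
lid angle 2514 2.195 [-0.02776656  0.09728788]
peg case 31 [-0.1062 -0.1529  0.0547] world [ 0.5416 -0.1982  0.1447] [158.4 306.3]
[[-0.1094 -0.1731  0.0471]
 [-0.1002 -0.1365  0.0574]]
[0.47195371 0.02526794 0.38134694] [ 0.20677949  2.87212561 -0.02782182] [-0.04443635 -0.35154339  1.98928732 -0.02756151  1.24262764 -1.46603367] [ 0.65654931  0.1812312  -0.36885056]
```

Emit:
arm_command --xyz '[[-3, 0, 0], [-3, 0, 0], [0, -3.3, 0], [0, -3.3, 0], [0, -3.3, 0], [0, -3.3, 0], [0, -3.3, 0], [0, -3.3, 0], [0, -3.3, 0], [0, -3.4, 0], [0, -3.4, 0]]' --turn '[[0.019, 0.13, 0], [0.019, 0.13, 0], [0, 0, -0.1745], [0, 0, -0.1745], [0, 0, -0.1745], [0, 0, -0.1745], [0, 0, -0.1745], [0, 0, -0.1745], [0, 0, -0.1745], [0, 0, -0.1745], [0, 0, -0.1745]]' --gripper 0

```text
t: 20.58
tool_pos: [0.4117, -0.2747, 0.3793]
orientation: [-2.378, -2.047, 0.001]
force: [0.1, -0.7, 0.3]
opening: 0.0006
```

Emit:
arm_command --xyz '[[0, 0, -3.4], [0, 0, -3.4], [0, 0, -3.5], [0, 0, 0], [0, 0, 0]]' --turn '[[0.144, -0.02, 0], [0.144, -0.02, 0], [0.144, -0.02, 0], [0, 0, 0], [0, 0, 0]]'

```text
t: 21.2
tool_pos: [0.4121, -0.2739, 0.2789]
orientation: [-2.131, -1.844, -0.466]
force: [0.5, 0.9, 1.0]
opening: 0.0006
```

```bash
cat >> h.py <<'E'
def pose():
    s=robot.read_state();T=rot(s["orientation"]);G=s["tool_pos"]+.167*T[:,2]
    print("tcp",np.round(s["tool_pos"],4),"G case",((G-H)@Rz).round(4),"tip case",((G+.019*T[:,2]-H)@Rz).round(4),"ydir case",(T[:,1]@Rz).round(3),"F",np.round(s["force"],1),"open",round(s["opening"],4),"q",np.round(s["q"],2))
E
python3 - <<'E'
from h import *
pose();p,P,k=peg("scene")
p=read_camera("wrist");P=world(p,True);save(p,"w3.png",s=1.5)
hsv=cv2.cvtColor(p["frame"],cv2.COLOR_RGB2HSV)
red=((hsv[...,0]<6)|(hsv[...,0]>174))&(hsv[...,1]>150)&(hsv[...,2]>60)
Q=(P-H)@Rz; k=red&(Q[...,1]<-.09)&(Q[...,1]>-.22)&(Q[...,2]>0)&(Q[...,2]<.1)&(Q[...,0]>-.14);print(k.sum(),np.nanpercentile(Q[k],[3,50,97],axis=0).round(4))
E
```

```text
tcp [ 0.4121 -0.2739  0.2789] G case [-0.2245 -0.1757  0.0373] tip case [-0.2245 -0.1677  0.0201] ydir case [ 1.    -0.006 -0.003] F [0.5 0.9 1. ] open 0.0006 q [-0.82  0.07  1.82  0.33  1.53 -0.73]
peg case 69 [-0.0967 -0.1559  0.0519] world [ 0.5502 -0.2023  0.1419] [212.7 198.3]
1552 [[-0.1089 -0.1753  0.0472]
 [-0.1054 -0.1569  0.0551]
 [-0.0968 -0.1383  0.0577]]
```

View pics/w3.png

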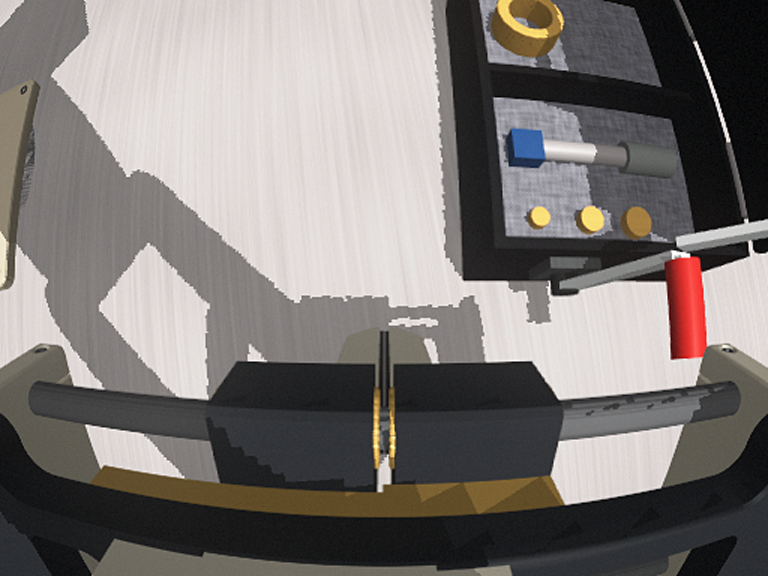

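Emit:
arm_command --xyz '[[2.0, 0.1, 0], [2.0, 0.1, 0], [2.0, 0.1, 0], [2.1, 0.1, 0], [0, 0, 0], [0, 0, 0]]' --turn '[[0, 0, 0], [0, 0, 0], [0, 0, 0], [0, 0, 0], [0, 0, 0], [0, 0, 0]]'

```text
t: 22.05
tool_pos: [0.493, -0.2696, 0.2798]
orientation: [-2.13, -1.846, -0.469]
force: [-0.9, 0.4, 0.3]
opening: 0.0003
```

Emit:
arm_command --xyz '[[0.5, -0.07, -0.2], [0.5, -0.07, -0.2], [0, 0, 0], [0.5, -0.07, -0.2], [0, 0, 0], [0, 0, 0]]' --turn '[[0, 0, 0], [0, 0, 0], [0, 0, 0], [0, 0, 0], [0, 0, 0], [0, 0, 0]]'

```text
t: 22.8
tool_pos: [0.5081, -0.2718, 0.2727]
orientation: [-2.129, -1.844, -0.47]
force: [0.6, 0.1, -0.9]
opening: 0.0002
```

Run:
```python
from h import *
pose();p,P,k=peg("scene");save(p,"s3.png",crop=(130,290,120,320),s=3.5)
```

```text
tcp [ 0.5081 -0.2718  0.2727] G case [-0.1296 -0.1601  0.0314] tip case [-0.1296 -0.1521  0.0142] ydir case [ 1.    -0.006 -0.003] F [ 0.6  0.1 -0.9] open 0.0002 q [-0.7   0.27  1.61  0.37  1.51 -0.63]
peg case 0 [nan nan nan] world [nan nan nan] [nan nan]
  return np.nanmean(a, axis, out=out, keepdims=keepdims)
h.py:25: RuntimeWarning: Mean of empty slice.
  print("peg case",k.sum(),np.nanmedian(Q[k],0).round(4),"world",np.nanmedian(P[k],0).round(4),np.argwhere(k).mean(0).round(1))
  ret = um.true_divide(
```

View pics/s3.png

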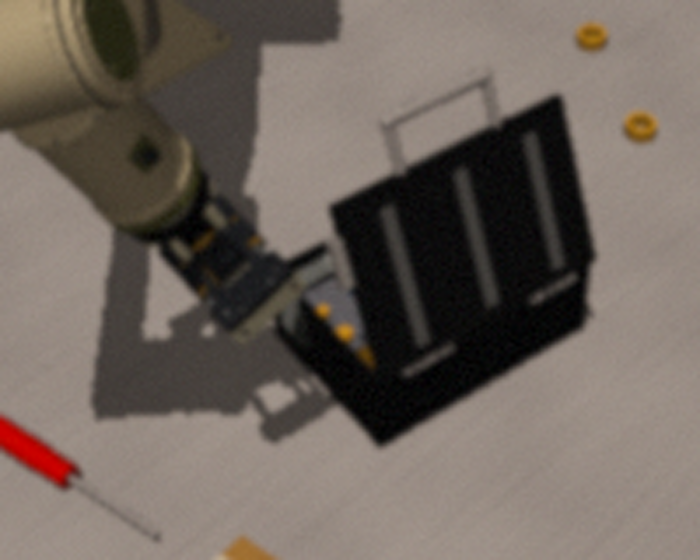

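Emit:
arm_command --xyz '[[0.3, -0.04, -0.17], [0.3, -0.04, -0.17], [0, 0, 0]]' --turn '[[0, 0, 0], [0, 0, 0], [0, 0, 0]]'

```text
t: 23.22
tool_pos: [0.514, -0.2727, 0.2693]
orientation: [-2.129, -1.844, -0.469]
force: [-2.2, -0.8, 2.6]
opening: 0.0004
```

Emit:
arm_command --xyz '[[0.3, -0.04, -0.17], [0.3, -0.04, -0.17], [0, 0, 0]]' --turn '[[0, 0, 0], [0, 0, 0], [0, 0, 0]]'

```text
t: 23.6
tool_pos: [0.5202, -0.2735, 0.2659]
orientation: [-2.129, -1.844, -0.47]
force: [-2.8, -0.1, 1.1]
opening: 0.0004
```

Emit:
arm_command --xyz '[[0.3, -0.04, -0.17], [0.3, -0.04, -0.17], [0, 0, 0]]' --turn '[[0, 0, 0], [0, 0, 0], [0, 0, 0]]'

```text
t: 23.98
tool_pos: [0.5263, -0.2742, 0.2624]
orientation: [-2.129, -1.844, -0.47]
force: [-1.7, -0.5, 1.3]
opening: 0.0005
```

Run:
```python
from h import *
pose()
p=read_camera("wrist");P=world(p,True)
hsv=cv2.cvtColor(p["frame"],cv2.COLOR_RGB2HSV)
red=((hsv[...,0]<6)|(hsv[...,0]>174))&(hsv[...,1]>150)&(hsv[...,2]>60)
Q=(P-H)@Rz; k=red&(Q[...,1]<-.09)&(Q[...,1]>-.22)&(Q[...,2]>-.08)&(Q[...,2]<.1)&(Q[...,0]>-.2);print(k.sum())
if k.sum(): print(np.nanpercentile(Q[k],[3,50,97],axis=0).round(4))
```

```text
tcp [ 0.5263 -0.2742  0.2624] G case [-0.1112 -0.16    0.021 ] tip case [-0.1112 -0.152   0.0038] ydir case [ 1.    -0.006 -0.002] F [-1.7 -0.5  1.3] open 0.0005 q [-0.68  0.32  1.57  0.37  1.49 -0.62]
1418
[[-0.0943 -0.1569  0.0445]
 [-0.088  -0.1472  0.0495]
 [-0.0799 -0.1376  0.0512]]
```

Emit:
arm_command --xyz '[[0.3, -0.04, -0.12], [0.3, -0.04, -0.12], [0.3, -0.04, -0.12], [0.3, -0.04, -0.12], [0, 0, 0]]' --turn '[[0, 0, 0], [0, 0, 0], [0, 0, 0], [0, 0, 0], [0, 0, 0]]'

```text
t: 24.65
tool_pos: [0.5382, -0.2759, 0.2577]
orientation: [-2.129, -1.844, -0.469]
force: [-2.2, -0.8, 0.9]
opening: 0.0002
```

Emit:
arm_command --xyz '[[0.3, -0.04, -0.12], [0.3, -0.04, -0.12], [0.3, -0.04, -0.12], [0.3, -0.04, -0.12], [0, 0, 0], [0, 0, 0]]' --turn '[[0, 0, 0], [0, 0, 0], [0, 0, 0], [0, 0, 0], [0, 0, 0], [0, 0, 0]]'

```text
t: 25.4
tool_pos: [0.5491, -0.2773, 0.2513]
orientation: [-2.128, -1.841, -0.466]
force: [-7.4, -1.5, -4.1]
opening: 0.0003
```

```bash
cat >> h.py <<'E'
def wpeg():
    pose();p=read_camera("wrist");P=world(p,True)
    hsv=cv2.cvtColor(p["frame"],cv2.COLOR_RGB2HSV)
    red=((hsv[...,0]<6)|(hsv[...,0]>174))&(hsv[...,1]>150)&(hsv[...,2]>60)
    Q=(P-H)@Rz; k=red&(Q[...,1]<-.09)&(Q[...,1]>-.22)&(Q[...,2]>-.08)&(Q[...,2]<.1)&(Q[...,0]>-.2);print(k.sum())
    if k.sum(): print(np.nanpercentile(Q[k],[3,50,97],axis=0).round(4))
    return p,P
E
python3 -c "
from h import *
wpeg(); p=read_camera('scene'); lidang(world(p))"
```

```text
tcp [ 0.5491 -0.2773  0.2513] G case [-0.0888 -0.1599  0.01  ] tip case [-0.0888 -0.1519 -0.0073] ydir case [ 1.    -0.006 -0.006] F [-7.4 -1.5 -4.1] open 0.0003 q [-0.67  0.39  1.51  0.37  1.49 -0.6 ]
1325
[[-0.0722 -0.1568  0.031 ]
 [-0.0659 -0.1474  0.0356]
 [-0.058  -0.1379  0.0374]]
lid angle 2576 2.02 [-0.03162874  0.09568784]
```

Emit:
arm_command --xyz '[[-1, 0.1, 0.3], [-2, 0.2, 0.5], [-3, 0.4, 0], [-3, 0.4, 0], [0, 0, 0]]' --turn '[[0, 0, 0], [0, 0, 0], [0, 0, 0], [0, 0, 0], [0, 0, 0]]'

```text
t: 26.12
tool_pos: [0.459, -0.2663, 0.2615]
orientation: [-2.131, -1.843, -0.471]
force: [-0.2, -0.1, 0.2]
opening: 0.0005
```

```bash
python3 -c "
from h import *
wpeg(); p,P,k=peg(); lidang(P);save(p,'s4.png',crop=(130,290,120,320),s=3.5)
p,P,k=peg('side')"
```

```text
tcp [ 0.459  -0.2663  0.2615] G case [-0.1787 -0.1614  0.0202] tip case [-0.1787 -0.1534  0.0029] ydir case [ 1.    -0.007 -0.001] F [-0.2 -0.1  0.2] open 0.0005 q [-0.75  0.18  1.74  0.36  1.49 -0.68]
1533
[[-0.0755 -0.1728  0.028 ]
 [-0.0718 -0.1558  0.0356]
 [-0.0632 -0.1383  0.0379]]
peg case 79 [-0.0622 -0.1574  0.0323] world [ 0.5841 -0.2085  0.1223] [224.4 204.5]
lid angle 2570 2.022 [-0.03235428  0.09599021]
peg case 33 [-0.0731 -0.1542  0.0355] world [ 0.5754 -0.2043  0.1255] [159.4 297.8]
```

View pics/s4.png

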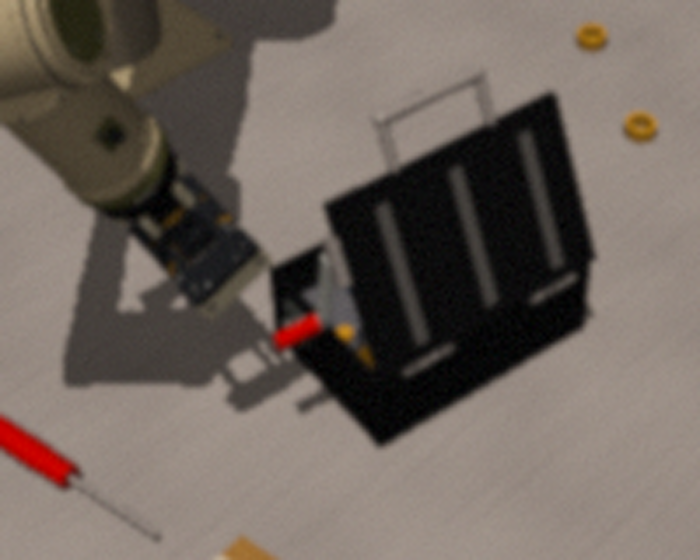

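Emit:
arm_command --xyz '[[-1, 0, 5], [0, 0, 5.3], [0, 0, 5.3], [0, 0, 5.3], [0, 0, 5.4], [2.6, 4.2, 0], [2.6, 4.2, 0], [2.6, 4.2, 0], [2.5, 4.2, 0], [2.5, 4.3, 0], [0, 0, 0], [0, 0, 0]]' --turn '[[-0.144, 0.02, 0], [-0.144, 0.02, 0], [-0.144, 0.02, 0], [0, 0, 0], [0, 0, 0], [0, 0, 0], [0, 0, 0], [0, 0, 0], [0, 0, 0], [0, 0, 0], [0, 0, 0], [0, 0, 0]]' --gripper 4.0

```text
t: 27.78
tool_pos: [0.5785, -0.0551, 0.524]
orientation: [2.374, 2.058, -0.0]
force: [-0.8, -1.0, -0.1]
opening: 0.0399
```

```bash
python3 -c "
from h import *
pose();p=read_camera('wrist');P=world(p,True);save(p,'w4.png',s=1.5)
Q=(P-H)@Rz
k=(Q[...,2]>.188)&(Q[...,2]<.215)&(Q[...,0]>-.13)&(Q[...,0]<-.05)&(abs(Q[...,1])<.06)
X=Q[k];print(len(X),np.percentile(X,[3,50,97],axis=0).round(4))
p,P,k=peg();lidang(P)"
```

```text
tcp [ 0.5785 -0.0551  0.524 ] G case [-0.0894 -0.0064  0.267 ] tip case [-0.0894 -0.0064  0.248 ] ydir case [ 1.    -0.005  0.   ] F [-0.8 -1.  -0.1] open 0.0399 q [-0.18  0.06  1.35 -0.    1.73 -0.04]
2222 [[-0.0925 -0.0498  0.1937]
 [-0.0865  0.006   0.2019]
 [-0.0805  0.0518  0.2038]]
peg case 73 [-0.0628 -0.1556  0.032 ] world [ 0.5841 -0.2066  0.122 ] [224.2 204.8]
lid angle 2571 2.02 [-0.03191739  0.09619238]
```

View pics/w4.png

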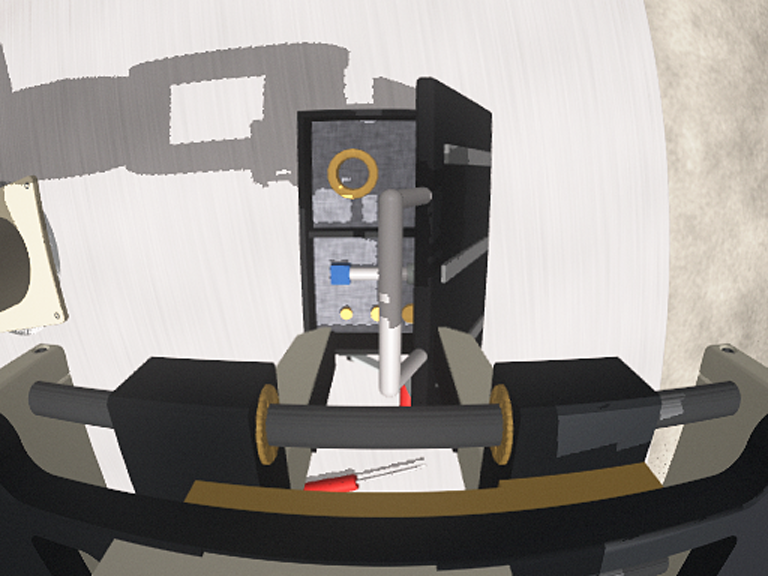

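Emit:
arm_command --xyz '[[0.25, 0, -2], [0, 0, -2.5], [0, 0, -2.4], [0, 0, 0], [0, 0, 0]]' --turn '[[0, 0, 0], [0, 0, 0], [0, 0, 0], [0, 0, 0], [0, 0, 0]]'

```text
t: 28.5
tool_pos: [0.5805, -0.0559, 0.4554]
orientation: [2.376, 2.055, 0.0]
force: [-1.3, 0.4, 0.9]
opening: 0.0399
```

Emit:
arm_command --xyz '[[0, 0, 0], [0, 0, 0], [0, 0, 0], [0, 0, 0], [0, 0, 0]]' --turn '[[0, 0, 0], [0, 0, 0], [0, 0, 0], [0, 0, 0], [0, 0, 0]]' --gripper 0.6 --force 20

```text
t: 29.12
tool_pos: [0.5807, -0.0555, 0.4554]
orientation: [2.374, 2.056, 0.001]
force: [1.7, -0.7, 0.7]
opening: 0.0114
```

Run:
```python
import numpy as np
c,s=np.cos(-.137),np.sin(-.137)
f=lambda t:np.array([-(.215*np.cos(t)-.006*np.sin(t)),.006*np.cos(t)+.215*np.sin(t)])
ts=np.linspace(1.13,0,25)
for i,(a,b) in enumerate(zip(ts[:-1],ts[1:])):
    d=(f(b)-f(a))*100;print([float(round(x,2)) for x in(d[0]*c,d[0]*s,d[1])],end=', ' if (i+1)%8 else '\n')
```

```text
[-0.91, 0.13, -0.43], [-0.89, 0.12, -0.47], [-0.87, 0.12, -0.51], [-0.84, 0.12, -0.55], [-0.81, 0.11, -0.59], [-0.79, 0.11, -0.63], [-0.75, 0.1, -0.67], [-0.72, 0.1, -0.7]
[-0.69, 0.1, -0.74], [-0.65, 0.09, -0.77], [-0.62, 0.09, -0.8], [-0.58, 0.08, -0.83], [-0.54, 0.07, -0.85], [-0.5, 0.07, -0.88], [-0.46, 0.06, -0.9], [-0.42, 0.06, -0.92]
[-0.37, 0.05, -0.94], [-0.33, 0.05, -0.96], [-0.28, 0.04, -0.97], [-0.24, 0.03, -0.98], [-0.19, 0.03, -0.99], [-0.15, 0.02, -1.0], [-0.1, 0.01, -1.01], [-0.05, 0.01, -1.01]
```

Gripped. Lowering slowly along the arc (about 0.4 rad/s).

Emit:
arm_command --xyz '[[-0.91, 0.13, -0.43], [-0.89, 0.12, -0.47], [-0.87, 0.12, -0.51], [-0.84, 0.12, -0.55], [-0.81, 0.11, -0.59], [0, 0, 0], [0, 0, 0]]' --turn '[[0, 0, 0], [0, 0, 0], [0, 0, 0], [0, 0, 0], [0, 0, 0], [0, 0, 0], [0, 0, 0]]'

```text
t: 30.0
tool_pos: [0.5368, -0.0491, 0.4288]
orientation: [-2.373, -2.055, 0.002]
force: [-4.6, 4.2, -0.2]
opening: 0.0114
```

```bash
python3 -c "
from h import *
pose();p,P,k=peg();lidang(P)"
```

```text
tcp [ 0.5368 -0.0491  0.4288] G case [-0.132  -0.0061  0.1718] tip case [-0.1321 -0.0061  0.1528] ydir case [ 1.    -0.006 -0.003] F [-4.6  4.2 -0.2] open 0.0114 q [-0.19 -0.04  1.62  0.    1.56 -0.04]
peg case 71 [-0.0503 -0.1579  0.0193] world [ 0.5963 -0.2098  0.1093] [230. 207.]
lid angle 2759 2.272 [-0.05606448  0.08616264]
```

Emit:
arm_command --xyz '[[-0.84, 0.11, -0.6], [-0.75, 0.1, -0.67], [-0.72, 0.1, -0.7], [-0.69, 0.1, -0.74], [-0.65, 0.09, -0.77], [-0.62, 0.09, -0.8], [0, 0, 0], [0, 0, 0]]' --turn '[[0, 0, 0], [0, 0, 0], [0, 0, 0], [0, 0, 0], [0, 0, 0], [0, 0, 0], [0, 0, 0], [0, 0, 0]]'

```text
t: 31.05
tool_pos: [0.4944, -0.0433, 0.3856]
orientation: [-2.373, -2.055, 0.001]
force: [1.9, 4.7, -4.8]
opening: 0.0115
```

Emit:
arm_command --xyz '[[-0.55, 0.08, -0.85], [-0.54, 0.07, -0.85], [-0.5, 0.07, -0.88], [-0.46, 0.06, -0.9], [-0.42, 0.06, -0.92], [-0.37, 0.05, -0.94], [0, 0, 0], [0, 0, 0]]' --turn '[[0, 0, 0], [0, 0, 0], [0, 0, 0], [0, 0, 0], [0, 0, 0], [0, 0, 0], [0, 0, 0], [0, 0, 0]]'

```text
t: 32.05
tool_pos: [0.4663, -0.0396, 0.3325]
orientation: [-2.375, -2.056, -0.0]
force: [4.1, 3.6, -6.6]
opening: 0.0114
```

Emit:
arm_command --xyz '[[-0.2, 0.04, -0.98], [-0.2, 0.04, -0.98], [-0.2, 0.03, -0.98], [-0.17, 0.03, -0.99], [-0.12, 0.02, -1.0], [0, 0, 0], [0, 0, 0]]' --turn '[[0, 0, 0], [0, 0, 0], [0, 0, 0], [0, 0, 0], [0, 0, 0], [0, 0, 0], [0, 0, 0]]'

```text
t: 32.92
tool_pos: [0.4561, -0.038, 0.2827]
orientation: [-2.372, -2.054, 0.006]
force: [-5.5, 2.8, -3.6]
opening: 0.0115
```

```bash
python3 -c "
from h import *
pose();p,P,k=peg()
p=read_camera('side');P=world(p);Q=(P-H)@Rz
k=(abs(Q[...,1])<.1)&(Q[...,2]>-.01)&(Q[...,2]<.08)&(Q[...,0]<-.01)&(Q[...,0]>-.165)
X=Q[k];a=np.polyfit(-X[:,0],X[:,2],1);print(a)"
```

```text
tcp [ 0.4561 -0.038   0.2827] G case [-0.2139 -0.0062  0.0257] tip case [-0.214  -0.0062  0.0067] ydir case [ 1.    -0.007 -0.005] F [-5.5  2.8 -3.6] open 0.0115 q [-0.2  -0.17  2.01 -0.    1.3  -0.05]
peg case 64 [-0.0401 -0.1551 -0.008 ] world [ 0.6071 -0.2097  0.082 ] [237.8 210.3]
[0.07675578 0.01259456]
```

Emit:
arm_command --xyz '[[-0.08, 0.01, -0.6], [-0.05, 0, -0.6], [0, 0, -0.4], [0, 0, -0.2], [0, 0, 0], [0, 0, 0]]' --turn '[[0, 0, 0], [0, 0, 0], [0, 0, 0], [0, 0, 0], [0, 0, 0], [0, 0, 0]]'

```text
t: 33.78
tool_pos: [0.4549, -0.0378, 0.265]
orientation: [-2.372, -2.054, 0.005]
force: [-5.4, 3.2, -3.9]
opening: 0.0114
```

Emit:
arm_command --xyz '[[0, 0, -0.15], [0, 0, 0], [0, 0, -0.15], [0, 0, 0], [0, 0, 0]]' --turn '[[0, 0, 0], [0, 0, 0], [0, 0, 0], [0, 0, 0], [0, 0, 0]]'

```text
t: 34.4
tool_pos: [0.455, -0.0379, 0.2641]
orientation: [-2.372, -2.054, 0.006]
force: [-18.6, 6.1, 19.8]
opening: 0.011
```

Emit:
arm_command --xyz '[[0, 0, -0.15], [0, 0, 0], [0, 0, -0.1], [0, 0, 0], [0, 0, 0]]' --turn '[[0, 0, 0], [0, 0, 0], [0, 0, 0], [0, 0, 0], [0, 0, 0]]'

```text
t: 35.02
tool_pos: [0.455, -0.0381, 0.2627]
orientation: [-2.372, -2.055, 0.007]
force: [-26.0, 4.1, 30.5]
opening: 0.0116
```

```bash
cat >> h.py <<'E'
def shut():
    p=read_camera('side');P=world(p);Q=(P-H)@Rz
    k=(abs(Q[...,1])<.1)&(Q[...,2]>-.01)&(Q[...,2]<.04)&(Q[...,0]<-.01)&(Q[...,0]>-.16)
    X=Q[k];print("lid fit",np.polyfit(-X[:,0],X[:,2],1).round(4))
E
python3 -c "
from h import *
pose();peg();shut()"
```

```text
tcp [ 0.455  -0.0381  0.2627] G case [-0.215  -0.0066  0.0057] tip case [-0.2151 -0.0066 -0.0133] ydir case [ 1.    -0.006 -0.005] F [-26.    4.1  30.5] open 0.0116 q [-0.2  -0.14  2.03 -0.    1.26 -0.05]
peg case 62 [-0.0394 -0.1575 -0.0114] world [ 0.6077 -0.2118  0.0786] [239.1 210.2]
lid fit [-0.0013  0.0123]
```

Emit:
arm_command --xyz '[[-0.1, 0, 0.15], [0, 0, 0], [0, 0, 0]]' --turn '[[0, 0, 0], [0, 0, 0], [0, 0, 0]]'

```text
t: 35.5
tool_pos: [0.4545, -0.0381, 0.2629]
orientation: [-2.374, -2.056, 0.003]
force: [-11.3, 2.2, 10.9]
opening: 0.011
```

Emit:
arm_command --xyz '[[0, 0, 0], [0, 0, 0], [0, 0, 0], [0, 0, 0], [0, 0, 2], [0, 0, 4], [0, 0, 4], [-1, 0, 3], [0, 0, 0], [0, 0, 0]]' --turn '[[0, 0, 0], [0, 0, 0], [0, 0, 0], [0, 0, 0], [0, 0, 0], [0, 0, 0], [0, 0, 0], [0, 0, 0], [0, 0, 0], [0, 0, 0]]' --gripper 3.6

```text
t: 36.75
tool_pos: [0.445, -0.0379, 0.3912]
orientation: [-2.375, -2.056, 0.001]
force: [0.4, -0.1, -1.3]
opening: 0.0361
```

```bash
python3 -c "
from h import *
pose();peg();shut()
p=read_camera('scene');P=world(p)
for q in('jar_mid','carton_mid','screwdriver_mid','ring'):
    for m in spotter.masks_of(p,q)[:2]: print(q,m['confidence'],np.round(m['centre']),np.nanmedian(P[m['pixels']],0).round(3))
save(p,'s5.png',s=1.5)"
```

```text
tcp [ 0.445  -0.0379  0.3912] G case [-0.2242 -0.0076  0.1342] tip case [-0.2242 -0.0076  0.1152] ydir case [ 1.    -0.007 -0.001] F [ 0.4 -0.1 -1.3] open 0.0361 q [-0.2  -0.29  1.91 -0.    1.52 -0.06]
peg case 61 [-0.0387 -0.1563 -0.0119] world [ 0.608  -0.21    0.0781] [239.  210.3]
lid fit [-0.0009  0.0123]
jar_mid 0.6 [180. 345.] [0.727 0.32  0.044]
jar_mid 0.28 [308. 194.] [ 0.724 -0.379  0.042]
carton_mid 0.71 [310. 194.] [ 0.724 -0.378  0.042]
carton_mid 0.37 [212. 243.] [ 0.616 -0.072  0.098]
screwdriver_mid 0.74 [258. 135.] [ 0.461 -0.403  0.019]
ring 0.57 [213. 239.] [ 0.616 -0.072  0.098]
ring 0.5 [138. 289.] [0.401 0.397 0.01 ]
```

View pics/s5.png

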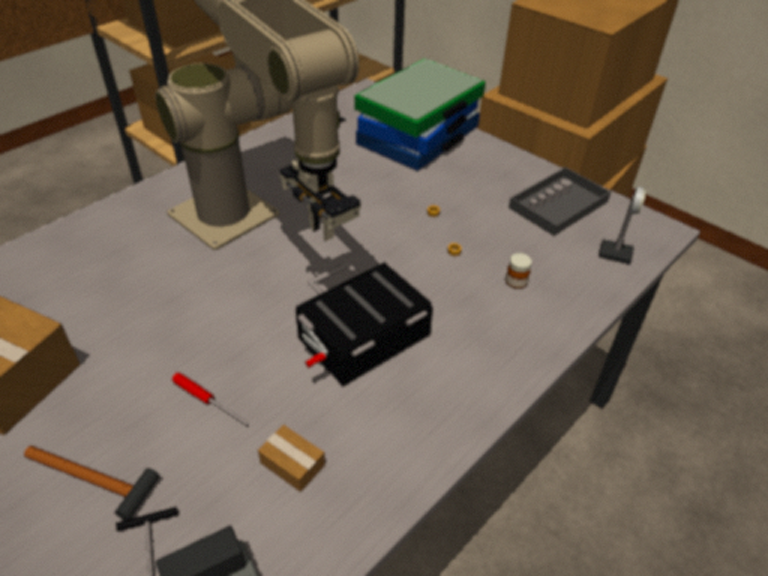

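The lid is shut (fit -0.001 rad), the arm is clear, and the other objects haven't moved. I'm handing the job in.

```bash
python3 -c "
from plant import robot
robot.close_job()"
```

```text
the job is handed in; nothing more can be done
```

I carried out the whole task and handed it in at about 37 s of the 72 s allowed; no verdict was reported.

**What I did:**
- I raised the lid until the stay locked. The pull on the bar rose and the red peg moved past straight and stayed there. I then let go, and the stay held the lid up.
- I set the largest brass ring flat in the left compartment.
- I pushed the peg about 40 mm until the stay unlocked. The highest force read during the push was about 9 N.
- I re-gripped the bar with the lid still at about 1.13 rad and lowered it shut by hand at roughly 0.4 rad/s.

**Last checks:**
- **Lid:** a fit to the camera depth gives about -0.001 rad, so it is shut. The gripper is open and well clear of it.
- **Ring:** before the lid was closed it lay flat at case coordinates (-120, 58) mm, which is (-35, 0) mm from the middle of the bay. It can't be seen under the shut lid, so I did not check it again.
- **Jar, carton and screwdriver:** the jar and carton are within about 2 mm of where they started. The screwdriver's network readings differ by about 1 cm, which I put down to a different visible patch, because it looks unmoved in the pictures.

**Off-plan forces:**
- On the way up the tool felt up to 19 N along the lid because my arc was slightly off, and I corrected it.
- After the lid had shut I pressed on it with about 30 N (40 N with the sideways part) before easing off.
- I had no direct reading of the elbow angle or the bush stretch. I judged lock, unlock and strain only from the peg's position and the forces.

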